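# Balance the steel-ended bar on the dome and start the timer

### The arm

A 6-joint arm with a two-finger parallel gripper is mounted at the origin on the work surface. World frame = base frame: x ahead of the robot, y to its left, z up, the work surface at z = 0. Lengths are in m, angles in degrees, forces in N, time in s.
With the tool pointing down it reaches from about 0.35 to 0.875 m from the base axis. Payload 4.2 kg.
Tool frame: the origin (TCP) lies on the front face of the gripper's body, between the roots of the fingers; the fingertips stand 70 mm ahead of it and the grasp point (between the pads) lies 51 mm ahead of it; x points along the fingers, y is the direction in which the jaws open and shut, and the axes are right-handed (so a half turn about x gives the same grasp; the last joint's range is limited). The gripper opens to 87 mm and grips with 3 to 60 N. Pads are 19 mm wide; open, the fingers measure 117 mm over their backs; the gripper's body (75 mm by 190 mm) begins 51 mm behind the grasp point.
Start: joints at [90.218, 22.042, 0.453, 0, -68.411, -14.817], TCP at [0.158, 0.605, 0.292] pointing down, gripper open.
Joint ranges: [-179.83, 179.83], [-69.29, 118.12], [-61.27, 80.66], [-181.25, 117.63], [-171.15, -9.14], [-177.46, 177.46]. Speed limits (degrees/s): [159.86, 159.86, 180, 180, 180, 180].

### API

Orientations are given as a 3x3 rotation matrix whose columns are the frame's x, y, z axes.
In Python, from station import r, viewer, spotter gives the robot as it stands.
- The arm moves only by the tool move_arm, never from a script. Its argument "series" is a list that holds one entry, the list of rows, each a list of 7 numbers: the turn, a rotation vector about the world's x, y, z scaled (see below), then the shift along the world's x, y, z scaled (see below), then the opening, from 0 (shut) to 1 (fully open). A call has 1 to 20 rows; each row shifts and turns the pose as measured when the row begins; what a row does not reach is not made up. The controller multiplies each number of a shift by 60 mm and each number of a turn by 8 degrees. A row lasts 1/8 s, in which the tool goes at most 62.5 mm and 10.7 degrees, less where a joint would pass 70% of its speed; a pose out of reach is approached as far as the arm can. A call with a number of a shift or a turn outside -1 to 1 is refused whole. A call with a gripper value outside its range is refused whole. The fingers move at their own pace and stop on an object; the grip force is fixed at half the most. Time passes only in rows, so rows that do not move let the fingers close. It gives the time, the measured TCP pose, the force and the opening at its end, in the units of the state.
- r.sense(): the state, without advancing time (a new reading comes with each control period).
- viewer.capture(name): name is "side" or "top"; returns (picture, depth): 384x512x3 uint8, red, green, blue; 384x512 float32, m along the optical axis (not along the pixel's ray), 0 where there is no reading.
- viewer.camera_params(name): a dict with "mtx" (3x3 intrinsics, pixels), "dist_coeffs" ([k1, k2, p1, p2, k3] as OpenCV has them; the pictures are not rectified), "pose" (4x4, takes a point from camera to world coordinates). Camera axes: x right, y down, z forward; pixel columns grow to the right and rows downward; lengths in m; the calibration is good to about 2 mm. A picture is of the moment at which its call begins. camera_params takes no time and is no camera call.
- r.finish_job(): hands the job in, once; it reports no verdict.
Trained networks look in the newest picture that a camera, given by its name, has taken for a name from the list of things; names that differ only in an ending like _2 or _b are one class to them, and where a whole thing is asked for, a point or a joint stands for the part that bears it (a point fixed in the world has none). Each returns a list of dicts, best first, with "conf" (0 to 1); they miss things now and then, are a little off and sometimes report something else, mostly with a low value. They report only what shows in the picture. A call takes as long as a camera call.
- spotter.find_in(camera, name): "centre" ([column, row] in pixels, amid what is visible of it).
- spotter.trace(camera, name): "mask" (384x512 bool, what is visible of it) and "centre" ([column, row] in pixels, amid what is visible of it).
The state is a dict: "time_s": time; "joints": joint angles; "joint_velocities": joint speeds; "effort": joint torques, N m; "tcp_pos": TCP position; "ee_rot": TCP orientation; "wrist_force": force on the tool from outside, world axes, zero at the start; "moment": the same for the moment, N m; "gripper_width": opening from 0.0 (shut) to 1.0 (fully open).
Only numpy, scipy, OpenCV 4.12 (cv2) and the standard library are available. Lean on these libraries where they do the work, as an engineer would, in place of code of your own. Each camera call takes 0.05 s, during which the arm holds its last target.

### The job

Set up the balance-point demonstration on the microscopy bench: take the long wooden bar with the steel end out of the rack, where it stands on its narrow edge, and balance it on the domed pillar with a broad face down, level and still, resting on the dome alone and touching none of the bottles. Then start the bench timer by pressing its plunger all the way down and letting it spring back. Leave the bottles standing where they are and the other bar in the rack.

Things in the scene. Friction and masses are not known exactly. Their poses are not given: they have to be found in the camera images.
- bar: loose bar 180 x 40 x 20 mm, ~0.27 kg: 30 mm steel end, rest pale wood. Origin: mid-section at a thin dark line, its balance point (centre of mass), 43 mm from the steel end. x along it to the wooden end, y through the 20 mm thickness, z across the 40 mm breadth. Starts on edge in a rack slot, z up, 32 mm over the bench. On the bench it stands on edge; a push near its top topples it flat
- bar_steel_end (a point): middle of the bar's steel end face, 43 mm from the bar's origin along its -x
- spare: loose plain wooden bar without a steel end, 150 mm long, 40 mm high as it stands, 20 mm thick, in the other slot, 60 mm beside and parallel. Origin in the middle of its section, 43 mm from the end nearer the robot; axes as for the bar (107 mm of it lies towards +x). To be left there
- rack: fixed grey rack, origin on the bench under its middle. Base 12 mm thick, x -53 to +107, y -66 to +66 mm; two rows of posts 10 mm thick at x -33 and +85 mm, 40 mm high above the bench, leave slots 24 mm wide along x at y -30 and +30 mm. The bars' origins lie at about x 0, their tops 52 mm above the bench
- dome_top (a point): topmost point of the fixed grey domed pillar, 100 mm above the bench. The pillar is an upright cylinder 100 mm across and 50 mm high topped by a hemisphere of 50 mm radius. The three bottles stand close round it on three sides; the fourth side (the point's +x direction) is open
- pillar: the domed pillar itself; origin at the centre of its foot on the bench, x towards its open side
- bottle_l: closed brown-glass reagent bottle with a black cap, loose, 56 mm across, 150 mm tall, upright; origin at the centre of its underside. Stands about 90 mm from the pillar's axis, on its +y side
- bottle_r: closed brown-glass reagent bottle with a black cap, loose, 56 mm across, 150 mm tall, upright; origin at the centre of its underside. Stands about 90 mm from the pillar's axis, on its -y side
- bottle_b: closed brown-glass reagent bottle with a black cap, loose, 56 mm across, 150 mm tall, upright; origin at the centre of its underside. Stands about 102 mm from the pillar's axis, on its -x side
- timer: fixed white bench timer, 100 mm (x) by 80 mm (y), 45 mm high, with a dark window and a plunger; origin at the centre of its foot. It stands beyond the middle of the bench; the bench between it and the robot, straight ahead of the robot (within 100 mm either side), is clear, with room to lay the bar along x
- plunger_top (a point): centre of the top of the timer's steel plunger head, a disc 38 mm across, 75 mm above the bench when up, 12 mm in front (+x) of the timer's middle
- plunger (a joint): how far the plunger is pressed down, in m: 0 up, 0.012 at its stop; a spring pushes back with about 2 N at first and 7 N at the stop

How it is judged:
By the outcome, as a careful person would: the job done as asked, in the order asked, and still so for the second after the job is handed in, with the robot touching nothing.
It also fails if it takes over 72 s, if anything falls off the work surface, if the arm or the gripper's body presses on something with over 40 N, if the wrist force passes 120 N, or if a joint passes its speed limit or range.

## Working session

There is one attempt and no reset: what is moved stays moved. The work goes in short steps, Python scripts to look and compute and a tool call to move; the robot and the scene stay as the last step left them, time stands still between calls to the robot, and variables do not carry over. Pictures are saved under pics/ and viewed, and the job is handed in when it is done.

Besides the shell and the picture viewer there is one more tool, called after ">>>" in YAML: its name, and indented under it one key for each argument. move_arm: Moves the arm, as the interface text tells. Its arguments: {"type":"object","properties":{"series":{"type":"array","items":{"type":"array","items":{"type":"array","items":{"type":"number","minimum":-1,"maximum":1}}}}},"required":["series"]}

```bash
ls; mkdir -p pics
python3 - <<'E'
from station import r, viewer, spotter
import cv2,numpy as np
print(r.sense())
for n in("side","top"):
    p,d=viewer.capture(n); cv2.imwrite(f"pics/{n}0.png",p[:,:,::-1]); c=viewer.camera_params(n); print(c)
    np.savez(f"{n}0.npz",p=p,d=d)
    for t in ["bar","spare","rack","pillar","bottle_l","timer","plunger","bar_steel_end","dome_top","plunger_top"]:
        try: print(n,t,[(np.round(o["centre"]).tolist(),round(o["conf"],2)) for o in spotter.find_in(n,t)])
        except Exception as e: print(t,e)
E
```

```text
pics
{'time_s': 0.0, 'joints': array([ 9.02180608e+01,  2.20897745e+01,  3.80078828e-01, -3.07114140e-02,
       -6.84094246e+01, -1.48185659e+01]), 'joint_velocities': array([-0.00774386,  0.04150653, -0.05609833,  0.09412803,  0.05410926,
        0.00613057]), 'effort': array([ 9.72362541e-04, -3.90668178e+01,  1.87411058e+01,  4.22009602e+00,
        1.11493186e-02, -1.78031200e-04]), 'tcp_pos': array([0.15738286, 0.60439684, 0.29116741]), 'ee_rot': array([[-4.90490868e-04, -2.52268730e-01, -9.67657092e-01],
       [-2.08087146e-03, -9.67654856e-01,  2.52269201e-01],
       [-9.99997715e-01,  2.13730577e-03, -5.03129293e-05]]), 'wrist_force': array([-0.0332707 , -0.30134552,  0.626041  ]), 'moment': array([-0.03983345,  0.01026377, -0.00110018]), 'gripper_width': 0.999958226717516}
{'mtx': array([[437.12093641,   0.        , 257.76582439],
       [  0.        , 437.12093641, 199.87581013],
       [  0.        ,   0.        ,   1.        ]]), 'dist_coeffs': array([0.03351551, 0.        , 0.        , 0.        , 0.        ]), 'pose': array([[ 9.99902831e-01,  1.10905437e-02,  8.4456
[... 1017 characters left out ...]
]), 'pose': array([[ 0.00985707, -0.98058908,  0.19582621,  0.32078708],
       [-0.99993789, -0.01068485, -0.00317111,  0.00984087],
       [ 0.00520193, -0.19578279, -0.98063349,  1.15361696],
       [ 0.        ,  0.        ,  0.        ,  1.        ]])}
top bar [([131.0, 198.0], 0.81), ([368.0, 208.0], 0.5)]
top spare [([151.0, 199.0], 0.87)]
top rack [([143.0, 202.0], 0.79)]
top pillar [([370.0, 208.0], 0.68)]
top bottle_l [([396.0, 235.0], 0.81), ([344.0, 237.0], 0.77), ([346.0, 185.0], 0.65)]
top timer [([268.0, 149.0], 0.74)]
top plunger []
top bar_steel_end [([134.0, 191.0], 0.98), ([345.0, 238.0], 0.55)]
top dome_top [([370.0, 210.0], 0.74)]
top plunger_top [([271.0, 140.0], 0.62)]
```

View pics/side0.png

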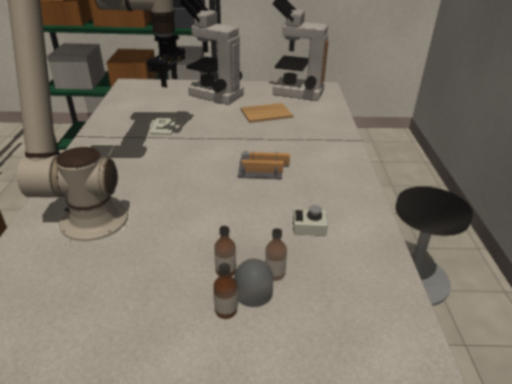

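View pics/top0.png

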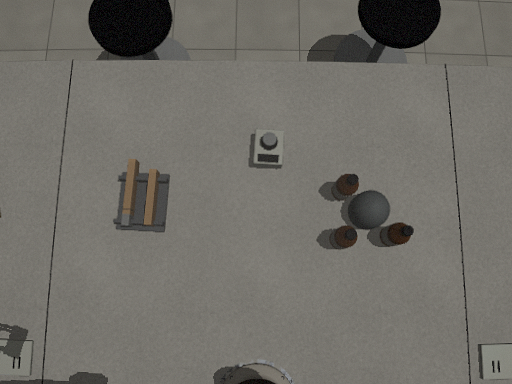

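The side view shows the rack and bars at about (265,165), the timer at (310,220), and the bottles and dome at about (250,275). In the top view the bar with the steel end is the left one, with its steel end at about (127,214). The dome is at (369,210), and its open side faces up-right. Next I'll make enlarged crops and measure.

```bash
cat > h.py <<'E'
import numpy as np,cv2
from station import viewer
def cam(n):
    c=viewer.camera_params(n); return c["mtx"],np.array(c["dist_coeffs"]),c["pose"]
def cloud(n,d):
    K,D,T=cam(n); H,W=d.shape
    u,v=np.meshgrid(np.arange(W),np.arange(H))
    q=cv2.undistortPoints(np.stack([u.ravel(),v.ravel()],1).astype(np.float32)[:,None],K,D)[:,0].reshape(H,W,2)
    P=np.dstack([q[...,0]*d,q[...,1]*d,d]); P=P@T[:3,:3].T+T[:3,3]; P[d==0]=np.nan; return P
def ray(n,px,z):
    K,D,T=cam(n); q=cv2.undistortPoints(np.array(px,np.float32).reshape(-1,1,2),K,D)[:,0]
    w=np.c_[q,np.ones(len(q))]@T[:3,:3].T; return T[:3,3]+w*((z-T[2,3])/w[:,2])[:,None]
def proj(n,P):
    K,D,T=cam(n); Ti=np.linalg.inv(T); rv=cv2.Rodrigues(Ti[:3,:3])[0]
    return cv2.projectPoints(np.array(P,float).reshape(-1,1,3),rv,Ti[:3,3],K,D)[0][:,0]
def crop(n,p,box,s,name,gain=2):
    x0,y0,x1,y1=box; q=cv2.resize(p[y0:y1,x0:x1],None,fx=s,fy=s,interpolation=cv2.INTER_CUBIC)
    q=np.clip(q.astype(float)*gain,0,255).astype(np.uint8); cv2.imwrite(f"pics/{name}.png",q[:,:,::-1])
E
python3 - <<'E'
from h import *
for n,bs in (("side",[(225,140,305,190),(200,215,340,325)]),("top",[(105,150,185,240),(240,120,420,255)])):
    f=np.load(f"{n}0.npz"); p,d=f["p"],f["d"]
    for i,b in enumerate(bs): crop(n,p,b,[6,4][i],f"{n}_c{i}")
    P=cloud(n,d)
    Z=P[...,2]; g=(P[...,0]>.3)&(P[...,0]<.8)&(abs(P[...,1])<.45)
    print(n,"bench",np.nanmedian(Z[g&(abs(Z)<.02)]), np.nanstd(Z[g&(abs(Z)<.02)]))
    def box(x0,x1,y0,y1,z0,z1):
        m=(P[...,0]>x0)&(P[...,0]<x1)&(P[...,1]>y0)&(P[...,1]<y1)&(Z>z0)&(Z<z1); return P[m]
    for nm,b in (("bars",(.3,.8,.15,.45,.045,.06)),("rackall",(.3,.8,.15,.45,.008,.06)),("bot",(.3,.8,-.45,-.1,.13,.16)),("timer",(.4,.8,-.12,.12,.03,.1))):
        q=box(*b); print(nm,len(q),q.min(0).round(3),q.max(0).round(3),np.median(q,0).round(3))
E
```

```text
side bench -0.0003212580819854094 0.002890735139498364
bars 395 [0.447 0.267 0.045] [0.626 0.359 0.057] [0.532 0.33  0.051]
rackall 1163 [0.406 0.239 0.008] [0.626 0.38  0.057] [0.526 0.28  0.038]
bot 331 [ 0.41  -0.373  0.13 ] [ 0.567 -0.21   0.153] [ 0.432 -0.238  0.149]
timer 678 [ 0.617 -0.072  0.03 ] [0.718 0.017 0.079] [ 0.666 -0.042  0.046]
top bench 0.0006802927454142571 0.003083081657668857
bars 1023 [0.451 0.269 0.045] [0.628 0.378 0.059] [0.532 0.336 0.053]
rackall 2990 [0.352 0.175 0.008] [0.799 0.414 0.059] [0.523 0.318 0.028]
bot 332 [ 0.412 -0.371  0.13 ] [ 0.569 -0.207  0.155] [ 0.434 -0.229  0.15 ]
timer 1068 [ 0.618 -0.066  0.03 ] [0.721 0.015 0.081] [ 0.664 -0.025  0.046]
```

```bash
python3 -c "
import cv2,numpy as np
a=[cv2.imread(f'pics/{n}.png') for n in ('side_c0','top_c0')]
print([x.shape for x in a])"
```

```text
[(300, 480, 3), (540, 480, 3)]
```

View pics/side_c0.png

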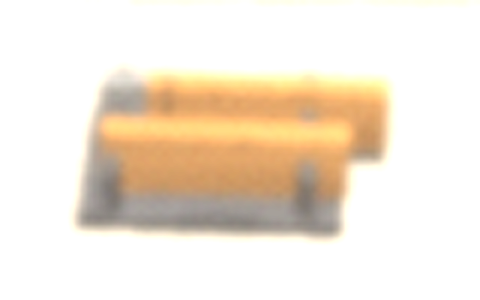

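View pics/top_c0.png

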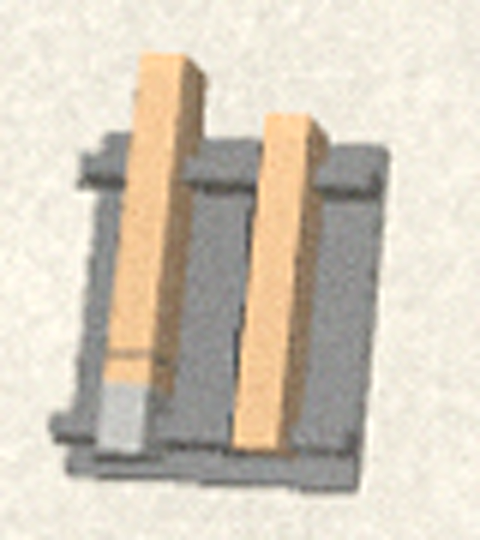

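View pics/top_c1.png

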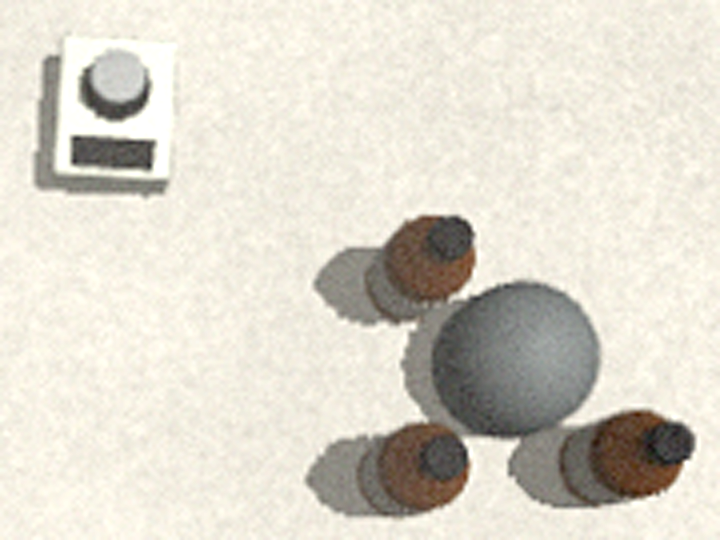

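View pics/side_c1.png

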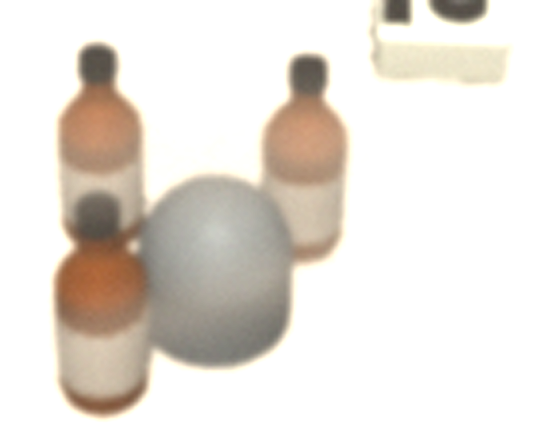

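The crops show the steel end at the near end of the left bar, with its dark line at top-view pixel (127.2,208.8). The plunger is at about (270,139), and the caps are at about (352,179), (351,234) and (407,230).

Run:
```python
from h import *
from scipy.optimize import least_squares
c=lambda x,y:(105+(x+.5)/6-.5,150+(y+.5)/6-.5)
print("bar wood end L,R",ray("top",[c(141,55),c(184,55),c(105,354),c(157,353),c(97,450),c(142,452)],.052).round(4))
for n in("side","top"):
    f=np.load(f"{n}0.npz"); P=cloud(n,f["d"]); Z=P[...,2]
    m=(abs(P[...,0]-.5)<.25)&(abs(P[...,1]-.32)<.12)&(Z>.046)&(Z<.062)
    q=P[m]; 
    # split two bars by clustering along perpendicular
    _,lab,cen=cv2.kmeans(q[:,:2].astype(np.float32),2,None,(3,50,1e-6),5,0); 
    for k in(0,1):
        s=q[lab[:,0]==k]; (cx,cy),(w,h),a=cv2.minAreaRect((s[:,:2]*1000).astype(np.float32)); print(n,"rect",cx,cy,w,h,a,"z",np.median(s[:,2]))
    # dome
    def res(p,q,R=.05): return np.linalg.norm(q-p[:3],axis=1)-R
    c0=np.array([.47,-.28,.05])
    for it in range(4):
        m=(np.linalg.norm(P-c0,axis=2)<.056)&(np.linalg.norm(P-c0,axis=2)>.044)&(Z>.06)&(Z<.11)
        s=least_squares(res,c0,args=(P[m],),loss="soft_l1",f_scale=.001); c0=s.x
    print(n,"dome",c0.round(4),m.sum(),np.std(s.fun))
    m=(P[...,1]<-.1)&(P[...,1]>-.45)&(Z>.14)&(Z<.165)&(P[...,0]>.3)&(P[...,0]<.7)
    q=P[m]; _,lab,cen=cv2.kmeans(q[:,:2].astype(np.float32),3,None,(3,50,1e-6),5,0)
    for k in range(3):
        s=q[lab[:,0]==k]; print("cap",(s.min(0)+s.max(0)).round(3)/2, np.percentile(s[:,2],90).round(3),len(s))
    m=(P[...,1]<.05)&(P[...,1]>-.1)&(Z>.065)&(Z<.09)&(P[...,0]>.55)&(P[...,0]<.75); q=P[m]
    print("plunger",((q.min(0)+q.max(0))/2).round(4),np.median(q,0).round(4),len(q))
```

```text
bar wood end L,R [[0.6287 0.3517 0.052 ]
 [0.6289 0.3322 0.052 ]
 [0.4927 0.3582 0.052 ]
 [0.4935 0.3352 0.052 ]
 [0.4504 0.3588 0.052 ]
 [0.4498 0.3389 0.052 ]]
side rect 486.05462646484375 314.8919982910156 88.2166748046875 78.41210174560547 89.52487182617188 z 0.051424898365352245
side rect 576.2353515625 310.06121826171875 88.73760986328125 96.83806610107422 87.99214935302734 z 0.050993949602831434
side dome [ 0.4677 -0.2771  0.0562] 241 0.00334979114488003
cap [ 0.431  -0.3595  0.1465] 0.152 105
cap [ 0.4215 -0.2235  0.1465] 0.152 80
cap [ 0.555  -0.231   0.1465] 0.151 84
plunger [ 0.6791 -0.0306  0.0722] [ 0.6794 -0.034   0.0747] 93
top rect 492.33135986328125 317.7341613769531 80.82433319091797 84.69790649414062 0.7290135622024536 z 0.05276285434951511
top rect 580.32958984375 321.03826904296875 95.4344711303711 94.78001403808594 87.91236877441406 z 0.05261455426822348
top dome [ 0.5001 -0.2958  0.0496] 1039 0.0015586013535255638
cap [ 0.5565 -0.228   0.1475] 0.152 101
cap [ 0.4245 -0.2195  0.1485] 0.153 103
cap [ 0.433 -0.357  0.148] 0.152 110
plunger [ 0.6816 -0.0256  0.0748] [ 0.68   -0.0267  0.0751] 159
```

```bash
cat > dome.py <<'E'
from h import *
from scipy.optimize import least_squares
E
python3 - <<'E'
from h import *
from scipy.optimize import least_squares
for n in("side","top"):
  f=np.load(f"{n}0.npz"); P=cloud(n,f["d"]); Z=P[...,2]
  c0=np.array([.5,-.295,.05])
  for R,fz in((.05,0),(.05,1)):
    c=c0.copy()
    for it in range(8):
        dd=np.linalg.norm(P-c,axis=2)
        m=(abs(dd-.05)<.006)&(Z>.058)&(Z<.11)
        fun=(lambda p,q=P[m]:np.linalg.norm(q-np.r_[p[:2],.05],axis=1)-.05) if fz else (lambda p,q=P[m]:np.linalg.norm(q-p,axis=1)-.05)
        s=least_squares(fun,c,loss="soft_l1",f_scale=.001); c=s.x
        if fz:c=np.r_[c[:2],.05]
    print(n,"dome",c.round(4),m.sum(),np.std(s.fun))
E
```

```text
side dome [ 0.4973 -0.2957  0.05  ] 977 0.0015367146744455704
side dome [ 0.4973 -0.2956  0.05  ] 977 0.0015359752084746015
top dome [ 0.5002 -0.2958  0.0496] 1055 0.0015511418356381707
top dome [ 0.5002 -0.2958  0.05  ] 1053 0.001518845919000439
```

Dome: top view gives (0.500,-0.296) and side gives (0.497,-0.296), so the cameras disagree by about 2–3 mm in x. The bar's dark line is at (0.492,0.346) with yaw -2.2°, and the pillar's x axis has a yaw of about -44°. I'll move above the bar with the jaws half open.

>>> move_arm:
  series:
    - [[0,0,0.19,0.7,-0.54,-0.23,0.5],[0,0,0.19,0.7,-0.54,-0.23,0.5],[0,0,0.19,0.7,-0.54,-0.23,0.5],[0,0,0.19,0.7,-0.54,-0.23,0.5],[0,0,0.19,0.7,-0.54,-0.23,0.5],[0,0,0.19,0.7,-0.54,-0.23,0.5],[0,0,0.19,0.7,-0.54,-0.23,0.5],[0,0,0.19,0.7,-0.54,-0.23,0.5],[0,0,0,0,0,0,0.5]]

```text
time_s: 2.22
tcp_pos: [0.5021, 0.3381, 0.1796]
ee_rot: [[0.001, -0.031, -1.0], [0.005, -1.0, 0.031], [-1.0, -0.005, -0.001]]
wrist_force: [-0.4, -0.4, -0.5]
gripper_width: 0.502
```

```bash
cat > st.py <<'E'
from station import r
import numpy as np
s=r.sense(); R=s["ee_rot"]
print("t",s["time_s"],"tcp",s["tcp_pos"].round(4),"grasp",(s["tcp_pos"]+.051*R[:,0]).round(4),"yaw_y",np.degrees(np.arctan2(R[1,1],R[0,1])).round(2),"toolx",R[:,0].round(4),"F",s["wrist_force"].round(2),"M",s["moment"].round(3),"w",round(s["gripper_width"],3),"j6",s["joints"].round(0))
E
python3 st.py
```

```text
t 2.225 tcp [0.5021 0.3381 0.1796] grasp [0.5022 0.3384 0.1286] yaw_y -91.78 toolx [ 9.0e-04  5.3e-03 -1.0e+00] F [-0.35 -0.43 -0.53] M [-0.044  0.028  0.034] w 0.502 j6 [ 49.  26. -11.  -0. -53.  39.]
```

>>> move_arm:
  series:
    - [[-0.04,0,-0.05,-0.17,0.13,0,0.5],[0,0,0,0,0,-0.5,0.5],[0,0,0,0,0,-0.5,0.5],[0,0,0,0,0,-0.48,0.5],[0,0,0,0,0,0,0.5]]

```text
time_s: 2.85
tcp_pos: [0.4869, 0.353, 0.0922]
ee_rot: [[0.005, -0.031, -1.0], [0.004, -1.0, 0.031], [-1.0, -0.004, -0.005]]
wrist_force: [-0.4, -0.3, 0.7]
gripper_width: 0.499
```

```bash
python3 st.py
python3 - <<'E'
from h import *
for n,b in(("side",(225,120,305,190)),("top",(105,150,185,240))):
    p,d=viewer.capture(n); crop(n,p,b,6,f"{n}_1")
E
```

```text
t 2.85 tcp [0.4869 0.353  0.0922] grasp [0.4872 0.3532 0.0412] yaw_y -91.78 toolx [ 0.0055  0.0043 -1.    ] F [-0.36 -0.27  0.66] M [-0.068  0.014 -0.02 ] w 0.499 j6 [ 51.  32. -16.   0. -42.  37.]
```

View pics/top_1.png

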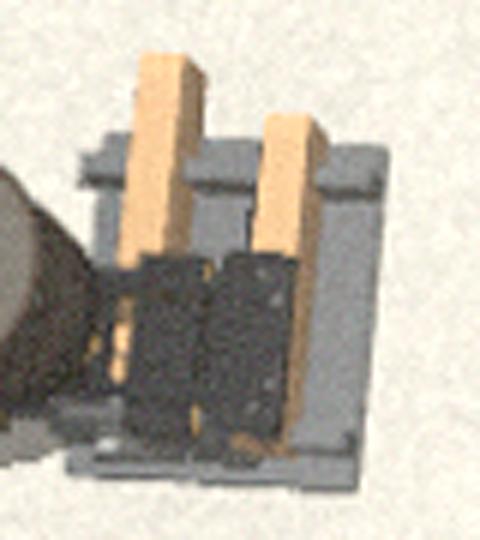

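View pics/side_1.png

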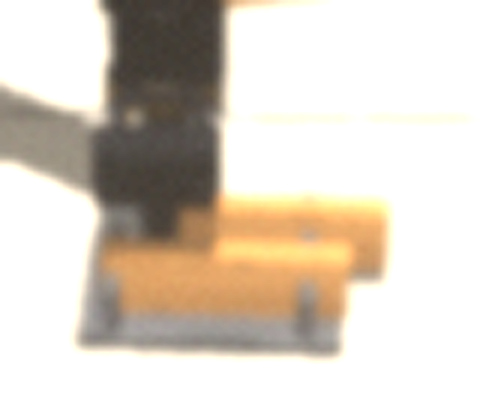

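The fingers straddle the bar around the dark line. The TCP is about 5 mm short in x and 7 mm too far in y. I'll trim that first, then close.

>>> move_arm:
  series:
    - [[0,0,0,0.08,-0.11,0,0.5],[0,0,0,0,0,0,0.5]]

```text
time_s: 3.2
tcp_pos: [0.4942, 0.3489, 0.098]
ee_rot: [[0.014, -0.029, -0.999], [0.012, -0.999, 0.029], [-1.0, -0.013, -0.013]]
wrist_force: [0.5, -0.4, -0.4]
gripper_width: 0.495
```

```bash
python3 st.py
```

```text
t 3.2 tcp [0.4942 0.3489 0.098 ] grasp [0.4949 0.3495 0.047 ] yaw_y -91.66 toolx [ 0.0136  0.0125 -0.9998] F [ 0.5  -0.37 -0.36] M [-0.072 -0.022 -0.015] w 0.495 j6 [ 51.  31. -16.   0. -42.  38.]
```

>>> move_arm:
  series:
    - [[-0.09,0.1,-0.06,-0.03,-0.05,-0.1,0.5]]

```text
time_s: 3.32
tcp_pos: [0.4929, 0.3461, 0.0931]
ee_rot: [[0.001, -0.038, -0.999], [0.001, -0.999, 0.038], [-1.0, -0.001, -0.001]]
wrist_force: [-0.1, 0.1, -0.2]
gripper_width: 0.506
```

```bash
python3 st.py
```

```text
t 3.325 tcp [0.4929 0.3461 0.0931] grasp [0.4929 0.3462 0.0421] yaw_y -92.18 toolx [ 9.0e-04  1.3e-03 -1.0e+00] F [-0.13  0.13 -0.23] M [ 0.003 -0.    -0.059] w 0.506 j6 [ 50.  32. -16.  -0. -42.  37.]
```

>>> move_arm:
  series:
    - [[0,0,0,0,0,-0.03,0],[0,0,0,0,0,0,0],[0,0,0,0,0,0,0]]

```text
time_s: 3.7
tcp_pos: [0.4929, 0.3457, 0.0907]
ee_rot: [[0.0, -0.039, -0.999], [0.001, -0.999, 0.039], [-1.0, -0.001, -0.0]]
wrist_force: [0.3, 2.7, -0.3]
gripper_width: 0.244
```

```bash
python3 st.py
```

```text
t 3.7 tcp [0.4929 0.3457 0.0907] grasp [0.4929 0.3457 0.0397] yaw_y -92.25 toolx [ 1.e-04  9.e-04 -1.e+00] F [ 0.33  2.71 -0.34] M [ 0.625 -0.004  0.019] w 0.244 j6 [ 50.  32. -16.  -0. -42.  37.]
```

>>> move_arm:
  series:
    - [[0,0,0,0,0,0,0],[0,0,0,0,0,0.2,0],[0,0,0,0,0,0.4,0],[0,0,0,0,0,0.6,0],[0,0,0,0,0,0.3,0]]

```text
time_s: 4.32
tcp_pos: [0.4908, 0.3444, 0.1809]
ee_rot: [[-0.006, -0.04, -0.999], [-0.004, -0.999, 0.04], [-1.0, 0.005, 0.006]]
wrist_force: [0.5, -0.5, -2.9]
gripper_width: 0.226
```

```bash
python3 st.py;  python3 - <<'E'
from h import *
for n,b in(("side",(225,120,305,190)),("top",(85,130,185,240))):
    p,d=viewer.capture(n); crop(n,p,b,5,f"{n}_2")
E
```

```text
t 4.325 tcp [0.4908 0.3444 0.1809] grasp [0.4905 0.3442 0.1299] yaw_y -92.3 toolx [-0.0062 -0.0044 -1.    ] F [ 0.47 -0.52 -2.89] M [ 0.011 -0.068 -0.035] w 0.226 j6 [ 50.  25. -11.  -0. -54.  37.]
```

View pics/side_2.png

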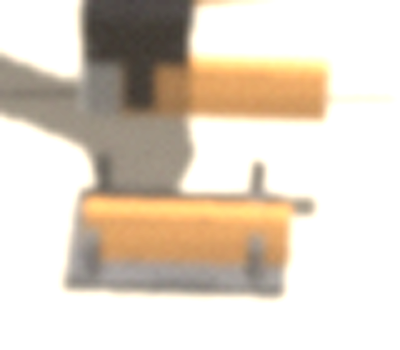

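The side view shows the bar hanging level in the fingers, with the spare still in the rack. Next I'll carry it to the clear area.

>>> move_arm:
  series:
    - [[0.03,-0.04,0.05,-0.14,-0.7,0,0],[0,0,0.05,-0.14,-0.9,0,0],[0,0,0.05,-0.14,-0.9,0,0],[0,0,0.05,-0.14,-0.9,-0.2,0],[0,0,0.05,-0.14,-0.8,-0.3,0],[0,0,0.05,-0.14,-0.4,-0.3,0],[0,0,0,0,0,-0.2,0]]

```text
time_s: 5.3
tcp_pos: [0.433, 0.0586, 0.1153]
ee_rot: [[-0.008, 0.003, -1.0], [-0.003, -1.0, -0.003], [-1.0, 0.003, 0.008]]
wrist_force: [-0.6, 0.3, -3.4]
gripper_width: 0.226
```

```bash
python3 st.py
```

```text
t 5.3 tcp [0.433  0.0586 0.1153] grasp [0.4325 0.0584 0.0643] yaw_y -89.85 toolx [-0.0084 -0.0029 -1.    ] F [-0.64  0.31 -3.4 ] M [ 0.048 -0.1   -0.003] w 0.226 j6 [ 29.  17. -38.  -0. -35.  61.]
```

>>> move_arm:
  series:
    - [[0.02,-0.06,0,0,0,-0.25,0],[0,0,0,0,0,-0.2,0]]

```text
time_s: 5.55
tcp_pos: [0.4335, 0.0591, 0.087]
ee_rot: [[0.001, 0.003, -1.0], [-0.0, -1.0, -0.003], [-1.0, 0.0, -0.001]]
wrist_force: [0.6, 0.9, -3.3]
gripper_width: 0.224
```

```bash
python3 st.py
```

```text
t 5.55 tcp [0.4335 0.0591 0.087 ] grasp [0.4335 0.0591 0.036 ] yaw_y -89.83 toolx [ 6.e-04 -1.e-04 -1.e+00] F [ 0.56  0.91 -3.28] M [0.021 0.003 0.003] w 0.224 j6 [ 29.  20. -40.   0. -30.  61.]
```

>>> move_arm:
  series:
    - [[0,0,0,0,0,-0.1,0],[0,0,0,0,0,-0.05,0]]

```text
time_s: 5.8
tcp_pos: [0.4339, 0.0599, 0.0785]
ee_rot: [[-0.002, 0.006, -1.0], [-0.002, -1.0, -0.006], [-1.0, 0.002, 0.002]]
wrist_force: [-11.8, -1.0, 40.4]
gripper_width: 0.228
```

```bash
python3 st.py
```

```text
t 5.8 tcp [0.4339 0.0599 0.0785] grasp [0.4338 0.0598 0.0275] yaw_y -89.67 toolx [-0.0017 -0.0024 -1.    ] F [-11.83  -1.    40.39] M [-0.022  3.584 -0.078] w 0.228 j6 [ 29.  22. -40.   0. -29.  61.]
```

It is on the bench and pressing firmly. I'll release and back off straight up.

>>> move_arm:
  series:
    - [[0,0,0,0,0,0.02,0.5],[0,0,0,0,0,0.01,0.5],[0,0,0,0,0,0.2,0.5],[0,0,0,0,0,0.6,0.5],[0,0,0,0,0,0.3,0.5]]

```text
time_s: 6.42
tcp_pos: [0.4359, 0.0616, 0.1504]
ee_rot: [[0.002, 0.009, -1.0], [-0.002, -1.0, -0.009], [-1.0, 0.002, -0.002]]
wrist_force: [-0.4, -0.2, -1.0]
gripper_width: 0.496
```

```bash
python3 st.py;  python3 - <<'E'
from h import *
for n,b in(("side",(190,130,310,230)),("top",(190,170,310,300))):
    p,d=viewer.capture(n); np.savez(f"{n}3.npz",p=p,d=d); crop(n,p,b,5,f"{n}_3")
E
```

```text
t 6.425 tcp [0.4359 0.0616 0.1504] grasp [0.436  0.0615 0.0994] yaw_y -89.49 toolx [ 0.0018 -0.0016 -1.    ] F [-0.38 -0.16 -1.01] M [-0.037 -0.017 -0.012] w 0.496 j6 [ 29.  14. -36.   0. -40.  61.]
```

View pics/side_3.png

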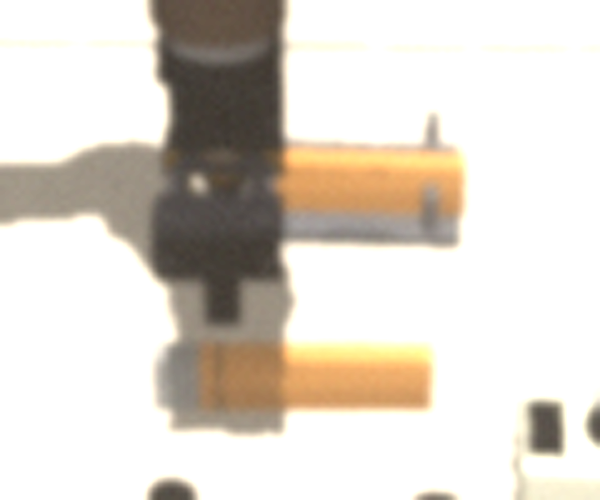

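View pics/top_3.png

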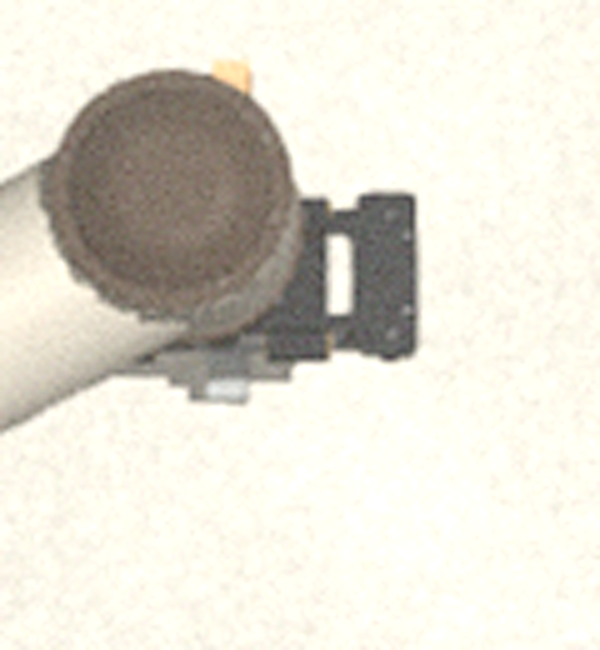

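The bar stands on edge at about (0.434,0.060). I'll shut the fingers, go to its +y side and push near its top toward -y.

>>> move_arm:
  series:
    - [[0,0,0,0,0.5,0,0],[0,0,0,0,0.5,0,0],[0,0,0,0,0,-0.3,0],[0,0,0,0,0,-0.3,0],[0,0,0,0,0,-0.15,0]]

```text
time_s: 7.15
tcp_pos: [0.436, 0.1237, 0.104]
ee_rot: [[0.005, 0.008, -1.0], [0.001, -1.0, -0.008], [-1.0, -0.001, -0.005]]
wrist_force: [-0.4, 0.0, -0.8]
gripper_width: 0.042
```

```bash
python3 st.py
```

```text
t 7.15 tcp [0.436  0.1237 0.104 ] grasp [0.4363 0.1237 0.053 ] yaw_y -89.54 toolx [ 0.0053  0.0011 -1.    ] F [-0.44  0.03 -0.77] M [-0.052  0.03  -0.024] w 0.042 j6 [ 37.  20. -37.   0. -33.  54.]
```

>>> move_arm:
  series:
    - [[0,0,0,0,-0.35,-0.03,0],[0,0,0,0,-0.2,0,0],[0,0,0,0,-0.2,0,0],[0,0,0,0,-0.2,0,0],[0,0,0,0,-0.15,0,0]]

```text
time_s: 7.78
tcp_pos: [0.4364, 0.0554, 0.1016]
ee_rot: [[0.006, 0.009, -1.0], [0.001, -1.0, -0.009], [-1.0, -0.001, -0.006]]
wrist_force: [0.1, -0.2, 0.6]
gripper_width: 0.007
```

```bash
python3 st.py;  python3 - <<'E'
from h import *
for n,b in(("side",(190,130,310,230)),):
    p,d=viewer.capture(n); crop(n,p,b,5,f"{n}_4")
E
```

```text
t 7.775 tcp [0.4364 0.0554 0.1016] grasp [0.4367 0.0554 0.0506] yaw_y -89.47 toolx [ 5.6e-03  8.0e-04 -1.0e+00] F [ 0.07 -0.16  0.6 ] M [-0.053 -0.03  -0.002] w 0.007 j6 [ 29.  19. -39.   0. -32.  62.]
```

View pics/side_4.png

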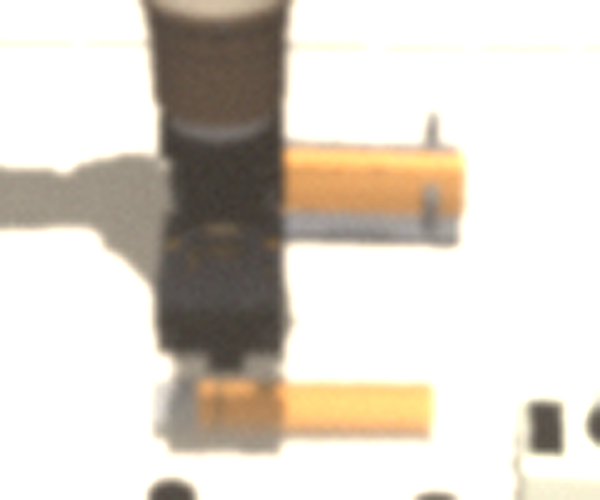

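The bar looks toppled flat. I'll clear the arm so both cameras see it unobstructed.

>>> move_arm:
  series:
    - [[0,0,0,0,0.3,0.7,0.7],[0,0,0,0,1.0,0.3,0.7],[0,0,0,0,1.0,0,0.7],[0,0,0,0,0.5,0,0.7]]

```text
time_s: 8.32
tcp_pos: [0.4356, 0.2246, 0.1641]
ee_rot: [[0.004, 0.002, -1.0], [0.002, -1.0, -0.002], [-1.0, -0.002, -0.004]]
wrist_force: [-0.0, -0.8, -0.6]
gripper_width: 0.373
```

```bash
python3 st.py;  python3 - <<'E'
from h import *
for n,b in(("side",(190,160,310,230)),("top",(200,170,310,270))):
    p,d=viewer.capture(n); np.savez(f"{n}5.npz",p=p,d=d); crop(n,p,b,6,f"{n}_5")
    P=cloud(n,d); m=(P[...,0]>.36)&(P[...,0]<.6)&(abs(P[...,1]-.03)<.06)&(P[...,2]>.014)&(P[...,2]<.03)
    q=P[m]; print(n,cv2.minAreaRect((q[:,:2]*1000).astype(np.float32)),np.median(q[:,2]))
E
```

```text
t 8.325 tcp [0.4356 0.2246 0.1641] grasp [0.4358 0.2247 0.1131] yaw_y -89.91 toolx [ 0.0044  0.0018 -1.    ] F [-0.05 -0.76 -0.58] M [-0.107  0.024  0.031] w 0.373 j6 [ 46.  17. -28.   0. -44.  44.]
side ((479.22943115234375, 27.135089874267578), (178.43804931640625, 49.28378677368164), 2.5862960815429688) 0.019913435855050565
top ((480.2211608886719, 31.362512588500977), (39.040584564208984, 179.99679565429688), 89.60994720458984) 0.020384446670580147
```

View pics/side_5.png

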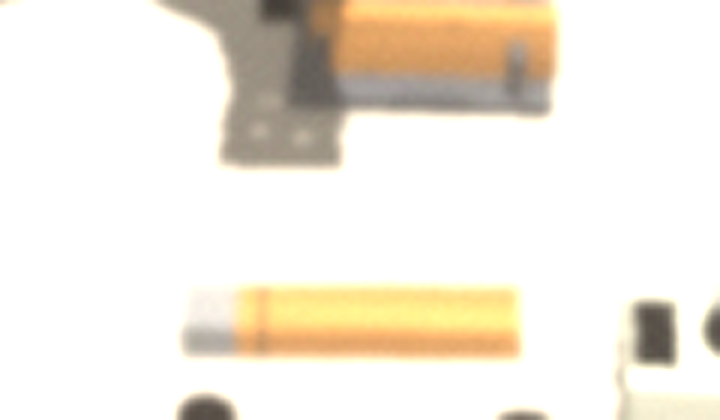

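View pics/top_5.png

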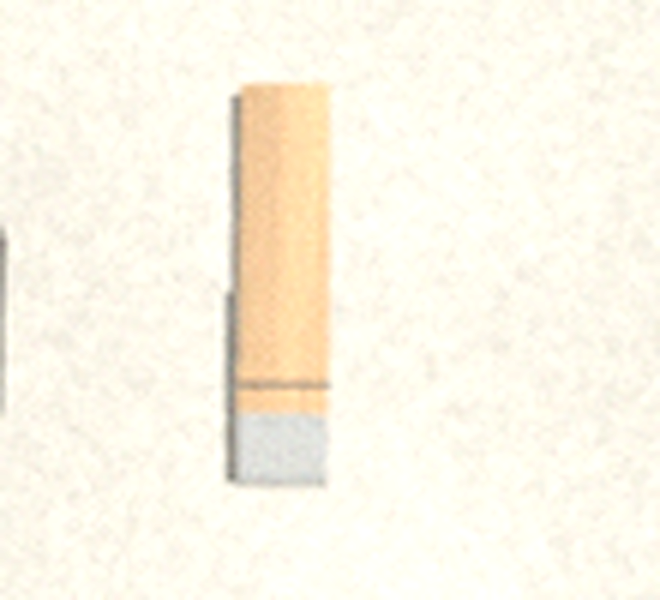

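Run:
```python
from h import *
c=lambda b,s,x,y:(b[0]+(x+.5)/s-.5,b[1]+(y+.5)/s-.5)
b=(200,170)
print("top line L,R",ray("top",[c(b,6,238,384),c(b,6,329,384)],.02).round(4), "ends",ray("top",[c(b,6,286,85),c(b,6,283,484)],.02).round(4))
b=(190,160)
print("side line",ray("side",[c(b,6,261,290),c(b,6,262,333)],.02).round(4),"ends",ray("side",[c(b,6,190,290),c(b,6,519,290)],.02).round(4))
# line by column profile
f=np.load("top5.npz")["p"].mean(2); 
pr=f[225:245,243:253].mean(1); print(pr.round(0))
```

```text
top line L,R [[0.434  0.0496 0.02  ]
 [0.4344 0.0092 0.02  ]] ends [[0.5702 0.0301 0.02  ]
 [0.39   0.029  0.02  ]]
side line [[0.4311 0.0414 0.02  ]
 [0.4333 0.0036 0.02  ]] ends [[0.3933 0.0407 0.02  ]
 [0.5687 0.0439 0.02  ]]
[107. 108. 107. 107. 108. 107. 108. 108.  96.  88. 109. 108. 106. 109.
 110. 110. 112. 112. 113. 112.]
```

The bar lies flat with its top at 20 mm. Its line is at (0.434,0.0295) in the top view and at x≈0.432 in the side view. I'll regrasp across the 40 mm breadth.

>>> move_arm:
  series:
    - [[0.0,0.0,0,0,-0.8,0,0.7],[0,0,0,0,-0.9,0,0.7],[0,0,0,0,-0.9,0,0.7],[0,0,0,0,-0.5,0,0.7],[0,0,0,0,0,-0.2,0.7]]

```text
time_s: 9.05
tcp_pos: [0.4336, 0.0316, 0.1514]
ee_rot: [[0.004, 0.004, -1.0], [0.002, -1.0, -0.004], [-1.0, -0.002, -0.004]]
wrist_force: [0.1, -0.7, 0.6]
gripper_width: 0.701
```

```bash
python3 st.py
```

```text
t 9.05 tcp [0.4336 0.0316 0.1514] grasp [0.4338 0.0317 0.1004] yaw_y -89.77 toolx [ 0.0041  0.0017 -1.    ] F [ 0.12 -0.7   0.62] M [-0.009 -0.038  0.032] w 0.701 j6 [ 26.  13. -36.   0. -40.  64.]
```

>>> move_arm:
  series:
    - [[-0.01,0.03,0,0,-0.03,-0.4,0.7],[0,0,0,0,0,-0.5,0.7],[0,0,0,0,0,-0.3,0.7]]

```text
time_s: 9.43
tcp_pos: [0.4331, 0.0295, 0.0769]
ee_rot: [[0.001, 0.003, -1.0], [0.001, -1.0, -0.003], [-1.0, -0.001, -0.001]]
wrist_force: [-0.3, -0.2, 0.6]
gripper_width: 0.703
```

```bash
python3 st.py
```

```text
t 9.425 tcp [0.4331 0.0295 0.0769] grasp [0.4331 0.0296 0.0259] yaw_y -89.86 toolx [ 0.0012  0.0011 -1.    ] F [-0.3  -0.23  0.62] M [ 0.014 -0.003  0.068] w 0.703 j6 [ 25.  21. -41.  -0. -28.  65.]
```

>>> move_arm:
  series:
    - [[-0.01,0.01,0.02,0.01,0,-0.05,0.7],[0,0,0,0,0,0,0],[0,0,0,0,0,0,0],[0,0,0,0,0,0,0],[0,0,0,0,0,0,0]]

```text
time_s: 10.05
tcp_pos: [0.433, 0.0301, 0.0734]
ee_rot: [[-0.002, 0.007, -1.0], [-0.001, -1.0, -0.007], [-1.0, 0.001, 0.002]]
wrist_force: [0.3, -0.8, -3.5]
gripper_width: 0.458
```

```bash
python3 st.py
```

```text
t 10.05 tcp [0.433  0.0301 0.0734] grasp [0.4329 0.03   0.0224] yaw_y -89.62 toolx [-0.0022 -0.0012 -1.    ] F [ 0.31 -0.83 -3.48] M [ 0.007 -0.019  0.035] w 0.458 j6 [ 26.  22. -41.   0. -27.  65.]
```

Gripped at 40 mm. I'll lift and carry it over the dome, turning -44° on the way so the steel end faces bottle_b.

>>> move_arm:
  series:
    - [[0,0,0,0,0,0.4,0],[0,0,-0.6,0.12,-0.3,0.7,0],[0,0,-0.7,0.12,-0.6,0.7,0],[0,0,-0.7,0.12,-0.6,0.7,0],[0,0,-0.7,0.12,-0.7,0.6,0],[0,0,-0.7,0.12,-0.8,0.3,0],[0,0,-0.7,0.12,-0.8,0,0],[0,0,-0.7,0.12,-0.8,0,0],[0,0,-0.5,0.12,-0.5,0,0],[0,0,0,0,0,0,0]]

```text
time_s: 11.3
tcp_pos: [0.485, -0.2856, 0.2814]
ee_rot: [[-0.006, -0.688, -0.725], [0.008, -0.725, 0.688], [-1.0, -0.001, 0.01]]
wrist_force: [-0.6, 0.1, -3.5]
gripper_width: 0.457
```

```bash
python3 st.py
```

```text
t 11.3 tcp [ 0.485  -0.2856  0.2814] grasp [ 0.4847 -0.2852  0.2304] yaw_y -133.51 toolx [-0.0063  0.0079 -0.9999] F [-0.59  0.12 -3.51] M [ 0.101  0.003 -0.   ] w 0.457 j6 [-14.  17.  -9.  -0. -65.  61.]
```

>>> move_arm:
  series:
    - [[-0.055,-0.045,-0.04,0.22,-0.16,0,0],[0,0,0,0,0,-0.4,0],[0,0,0,0,0,-0.3,0]]

```text
time_s: 11.68
tcp_pos: [0.4999, -0.2947, 0.2389]
ee_rot: [[0.003, -0.691, -0.723], [-0.0, -0.723, 0.691], [-1.0, -0.002, -0.003]]
wrist_force: [0.1, 0.4, -3.0]
gripper_width: 0.458
```

```bash
python3 st.py;  python3 - <<'E'
from h import *
for n,b in(("side",(180,180,320,320)),("top",(310,130,450,270))):
    p,d=viewer.capture(n); np.savez(f"{n}6.npz",p=p,d=d); crop(n,p,b,4,f"{n}_6")
E
python3 st.py
```

```text
t 11.675 tcp [ 0.4999 -0.2947  0.2389] grasp [ 0.5    -0.2947  0.1879] yaw_y -133.72 toolx [ 3.2e-03 -5.0e-04 -1.0e+00] F [ 0.09  0.41 -2.97] M [0.101 0.036 0.   ] w 0.458 j6 [-15.  20. -11.  -0. -59.  61.]
t 11.775 tcp [ 0.4991 -0.2943  0.2378] grasp [ 0.4991 -0.2943  0.1868] yaw_y -133.72 toolx [-3.e-04  8.e-04 -1.e+00] F [-0.15  0.96 -2.81] M [ 0.032  0.145 -0.014] w 0.456 j6 [-15.  20. -11.  -0. -59.  61.]
```

View pics/side_6.png

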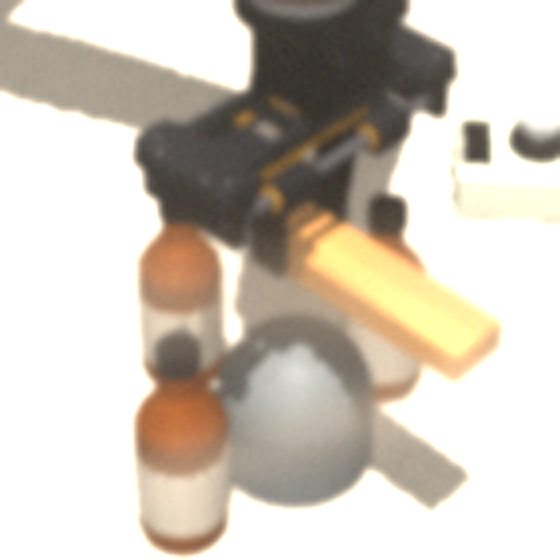

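View pics/top_6.png

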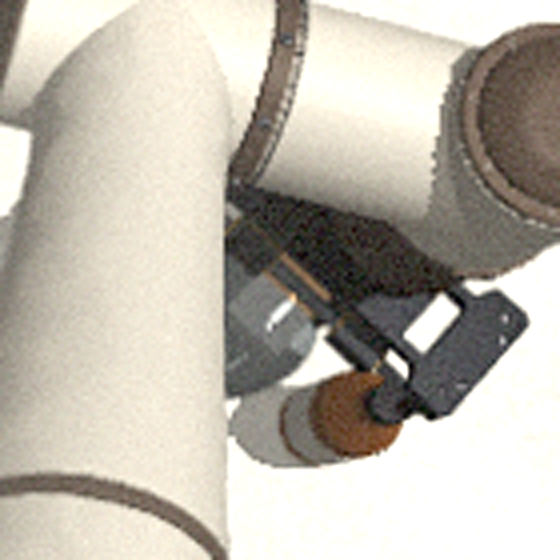

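The bar hangs above the dome clear of the bottles; in the side view its wooden end at about (300,270) points to the open side. Next I'll descend to just above contact.

>>> move_arm:
  series:
    - [[0,0,0,0,-0.02,-0.4,0],[0,0,0,0,0,-0.3,0],[0,0,0,0,0,-0.2,0]]

```text
time_s: 12.15
tcp_pos: [0.5023, -0.2949, 0.1861]
ee_rot: [[0.006, -0.688, -0.726], [-0.003, -0.726, 0.688], [-1.0, -0.003, -0.006]]
wrist_force: [0.6, -0.5, -4.0]
gripper_width: 0.457
```

```bash
python3 st.py
```

```text
t 12.15 tcp [ 0.5023 -0.2949  0.1861] grasp [ 0.5026 -0.295   0.1351] yaw_y -133.47 toolx [ 0.0064 -0.0025 -1.    ] F [ 0.56 -0.49 -3.97] M [ 0.103  0.    -0.003] w 0.457 j6 [-14.  23. -14.   0. -52.  61.]
```

>>> move_arm:
  series:
    - [[0.02,0.045,-0.03,-0.06,-0.01,-0.13,0]]

```text
time_s: 12.28
tcp_pos: [0.499, -0.2953, 0.1782]
ee_rot: [[0.0, -0.69, -0.723], [0.0, -0.723, 0.69], [-1.0, -0.0, -0.0]]
wrist_force: [1.3, -0.0, -3.1]
gripper_width: 0.456
```

```bash
python3 st.py
```

```text
t 12.275 tcp [ 0.499  -0.2953  0.1782] grasp [ 0.499  -0.2952  0.1272] yaw_y -133.67 toolx [ 1.e-04  1.e-04 -1.e+00] F [ 1.26 -0.   -3.08] M [ 0.039  0.001 -0.001] w 0.456 j6 [-15.  24. -15.  -0. -51.  61.]
```

Precise. Lowering in small steps to contact.

>>> move_arm:
  series:
    - [[0,0,0,0,0,-0.05,0]]

```text
time_s: 12.4
tcp_pos: [0.499, -0.2952, 0.1752]
ee_rot: [[-0.0, -0.69, -0.723], [0.0, -0.723, 0.69], [-1.0, 0.0, 0.0]]
wrist_force: [-0.2, 0.5, -2.7]
gripper_width: 0.457
```

```bash
python3 st.py
```

```text
t 12.4 tcp [ 0.499  -0.2952  0.1752] grasp [ 0.499  -0.2952  0.1242] yaw_y -133.66 toolx [-0.  0. -1.] F [-0.18  0.53 -2.72] M [ 0.015 -0.055  0.063] w 0.457 j6 [-15.  24. -15.  -0. -51.  61.]
```

>>> move_arm:
  series:
    - [[0,0,0,0,0,-0.03,0]]

```text
time_s: 12.52
tcp_pos: [0.4993, -0.2954, 0.1738]
ee_rot: [[0.001, -0.69, -0.724], [-0.0, -0.724, 0.69], [-1.0, -0.0, -0.001]]
wrist_force: [-0.6, 0.1, -3.2]
gripper_width: 0.46
```

```bash
python3 st.py
```

```text
t 12.525 tcp [ 0.4993 -0.2954  0.1738] grasp [ 0.4993 -0.2954  0.1228] yaw_y -133.65 toolx [ 9.e-04 -4.e-04 -1.e+00] F [-0.59  0.15 -3.21] M [-0.025 -0.001  0.009] w 0.46 j6 [-15.  24. -15.   0. -51.  61.]
```

>>> move_arm:
  series:
    - [[0,0,0,0,0,-0.015,0]]

```text
time_s: 12.65
tcp_pos: [0.4995, -0.2955, 0.1733]
ee_rot: [[0.002, -0.69, -0.724], [-0.001, -0.724, 0.69], [-1.0, -0.001, -0.002]]
wrist_force: [0.4, -0.0, -4.2]
gripper_width: 0.455
```

```bash
python3 st.py
```

```text
t 12.65 tcp [ 0.4995 -0.2955  0.1733] grasp [ 0.4996 -0.2955  0.1223] yaw_y -133.65 toolx [ 1.7e-03 -8.0e-04 -1.0e+00] F [ 0.44 -0.02 -4.17] M [ 0.027 -0.05  -0.056] w 0.455 j6 [-15.  24. -15.   0. -51.  61.]
```

>>> move_arm:
  series:
    - [[0,0.01,0,-0.01,0,-0.02,0]]

```text
time_s: 12.78
tcp_pos: [0.4995, -0.2955, 0.1731]
ee_rot: [[0.002, -0.69, -0.724], [-0.001, -0.724, 0.69], [-1.0, -0.001, -0.002]]
wrist_force: [-0.6, 2.5, 2.7]
gripper_width: 0.456
```

```bash
python3 st.py
```

```text
t 12.775 tcp [ 0.4995 -0.2955  0.1731] grasp [ 0.4996 -0.2956  0.1221] yaw_y -133.63 toolx [ 0.0022 -0.0013 -1.    ] F [-0.57  2.49  2.7 ] M [0.954 0.059 0.002] w 0.456 j6 [-15.  24. -15.   0. -51.  61.]
```

Contact (Fz rose from -3 to +2.7 N). I'll open a little, hold, then look.

>>> move_arm:
  series:
    - [[0,0,0,0,0,0.005,0.6],[0,0,0,0,0,0,0.6]]

```text
time_s: 13.02
tcp_pos: [0.5005, -0.2961, 0.1751]
ee_rot: [[0.005, -0.689, -0.724], [-0.003, -0.724, 0.689], [-1.0, -0.001, -0.006]]
wrist_force: [-0.1, 0.4, 0.2]
gripper_width: 0.568
```

```bash
python3 st.py;  python3 - <<'E'
from h import *
for n,b in(("side",(180,180,320,320)),):
    p,d=viewer.capture(n); np.savez(f"{n}7.npz",p=p,d=d); crop(n,p,b,4,f"{n}_7")
E
python3 st.py
```

```text
t 13.025 tcp [ 0.5005 -0.2961  0.1751] grasp [ 0.5008 -0.2963  0.1241] yaw_y -133.58 toolx [ 0.0054 -0.0033 -1.    ] F [-0.11  0.44  0.15] M [ 0.047 -0.013 -0.014] w 0.568 j6 [-15.  24. -15.   0. -51.  61.]
t 13.075 tcp [ 0.5005 -0.2961  0.175 ] grasp [ 0.5008 -0.2962  0.124 ] yaw_y -133.59 toolx [ 0.0054 -0.0032 -1.    ] F [ 0.32 -0.44  0.32] M [ 0.012 -0.076 -0.052] w 0.585 j6 [-15.  24. -15.   0. -51.  61.]
```

View pics/side_7.png

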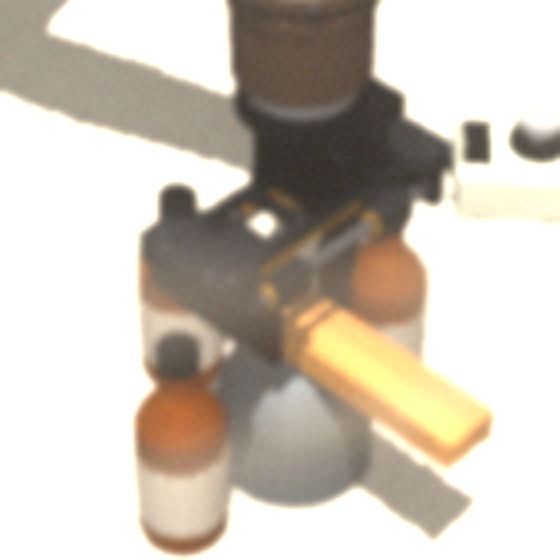

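The bar is sitting on the dome. I'll withdraw straight up and then away, so I can view it.

>>> move_arm:
  series:
    - [[0,0,0,0,0,0,0.6],[0.02,0.03,0,-0.01,0,0.1,0.6],[0,0,0,0,0,0.3,0.6],[0,0,0,0,0,0.6,0.6],[0,0,0,0,0,0.8,0.6],[0,0,0,0.2,0.6,0.5,0.6],[0,0,0,0.3,0.9,0,0.4],[0,0,0,0.3,0.9,0,0.2],[0,0,0,0.3,0.9,0,0]]

```text
time_s: 14.2
tcp_pos: [0.5656, -0.0966, 0.3217]
ee_rot: [[0.005, -0.695, -0.719], [-0.001, -0.719, 0.695], [-1.0, -0.003, -0.004]]
wrist_force: [0.3, 0.1, -0.2]
gripper_width: 0.345
```

```bash
python3 st.py;  python3 - <<'E'
from h import *
for n,b in(("side",(180,180,320,320)),("top",(320,130,440,270))):
    p,d=viewer.capture(n); np.savez(f"{n}8.npz",p=p,d=d); crop(n,p,b,4,f"{n}_8")
E
python3 st.py
```

```text
t 14.2 tcp [ 0.5656 -0.0966  0.3217] grasp [ 0.5659 -0.0966  0.2707] yaw_y -134.04 toolx [ 5.e-03 -5.e-04 -1.e+00] F [ 0.27  0.14 -0.24] M [ 0.023 -0.134 -0.047] w 0.345 j6 [  7.  16.  -4.   0. -69.  39.]
t 14.3 tcp [ 0.5667 -0.0939  0.3212] grasp [ 0.5669 -0.0939  0.2702] yaw_y -133.68 toolx [ 4.9e-03  1.0e-04 -1.0e+00] F [-0.01 -1.03  0.4 ] M [ 0.004 -0.009  0.01 ] w 0.257 j6 [  7.  16.  -4.   0. -69.  40.]
```

View pics/side_8.png

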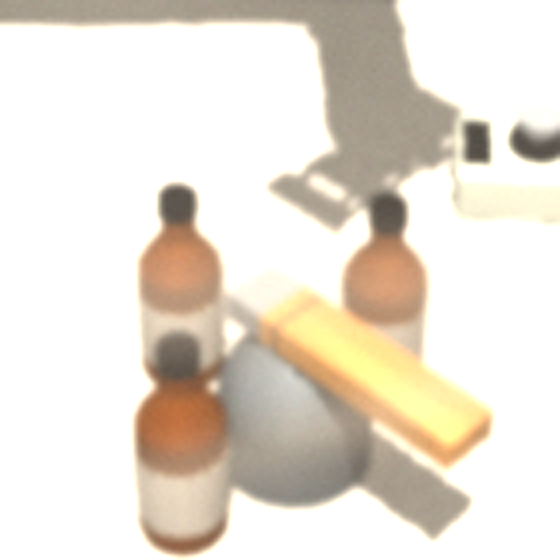

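View pics/top_8.png

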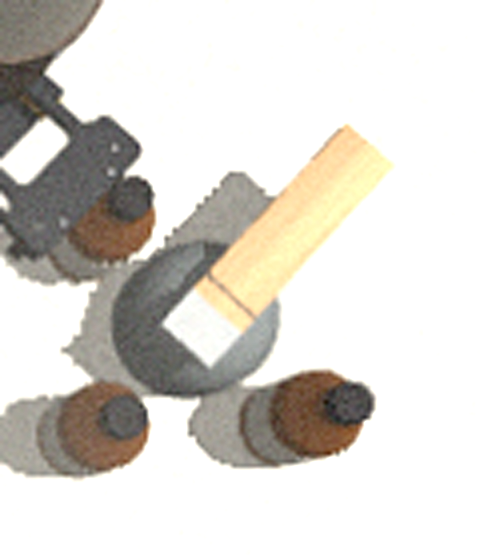

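Balanced and clear of the bottles. Next I'll measure its tilt by fitting a plane to the top face.

```bash
cat > tilt.py <<'E'
from h import *
import sys
def tilt(n,d):
    P=cloud(n,d); K=P.reshape(-1,3); u=np.array([.722,-.692,0]); v=np.array([.692,.722,0]); c=np.array([.4985,-.2955,.12])
    q=K-c; x,y,z=q@u,q@v,q[:,2]
    m=(x>-.045)&(x<.14)&(abs(y)<.03)&(abs(z)<.02); 
    x,y,z=x[m],y[m],z[m]; k=np.ones(len(x),bool)
    for i in range(15):
        A=np.c_[x,y,np.ones(len(x))]; s=np.linalg.lstsq(A[k],z[k],rcond=None)[0]; e=z-A@s
        k=(e>-.0035)&(e<.005) if i>3 else e>-.008
    print(n,"slope deg along x (up to wood +), across y:",np.degrees(np.arctan(s[:2])).round(2),"z at c",(.12+s[2]).round(4),k.sum(), "rms",e[k].std().round(4), "x range",x[k].min().round(3),x[k].max().round(3),"y",y[k].min().round(3),y[k].max().round(3))
if __name__=="__main__":
    for n in("side","top"): tilt(n,np.load(f"{n}{sys.argv[1]}.npz")["d"])
E
python3 tilt.py 8
python3 - <<'E'
from h import *
c=lambda b,s,x,y:(b[0]+(x+.5)/s-.5,b[1]+(y+.5)/s-.5)
print(ray("top",[c((320,130),4,204,276),c((320,130),4,257,319),c((320,130),4,346,126),c((320,130),4,392,163),c((320,130),4,162,322),c((320,130),4,211,367)],.12).round(4))
E
```

```text
side slope deg along x (up to wood +), across y: [-0.35 -1.  ] z at c 0.1202 973 rms 0.0014 x range -0.044 0.139 y -0.022 0.022
top slope deg along x (up to wood +), across y: [-0.03 -1.62] z at c 0.1201 1060 rms 0.0017 x range -0.043 0.139 y -0.019 0.023
[[ 0.5138 -0.2785  0.12  ]
 [ 0.4871 -0.3106  0.12  ]
 [ 0.6116 -0.3742  0.12  ]
 [ 0.5878 -0.4024  0.12  ]
 [ 0.4847 -0.2511  0.12  ]
 [ 0.457  -0.2805  0.12  ]]
```

Tilt is about 0.2° along the bar and about 1.3° across it, in both views, with the top face at 120 mm and the dark line over the dome. That's level. Next I'll press the timer plunger at (0.680,-0.028).

>>> move_arm:
  series:
    - [[0,0.03,0,0.47,0.28,-0.5,0],[0,0,0,0.47,0.28,-0.6,0],[0,0,0,0.47,0.28,-0.6,0],[0,0,0,0.47,0.28,-0.5,0],[0,0,0,0,0,0,0]]

```text
time_s: 14.92
tcp_pos: [0.6825, -0.0258, 0.1881]
ee_rot: [[0.005, -0.69, -0.724], [-0.001, -0.724, 0.69], [-1.0, -0.003, -0.004]]
wrist_force: [-1.3, -0.4, -0.4]
gripper_width: 0.004
```

```bash
python3 st.py
```

```text
t 14.925 tcp [ 0.6825 -0.0258  0.1881] grasp [ 0.6827 -0.0258  0.1371] yaw_y -133.63 toolx [ 4.6e-03 -8.0e-04 -1.0e+00] F [-1.35 -0.4  -0.43] M [-0.001  0.08  -0.071] w 0.004 j6 [ 11.  32.   1.   0. -59.  35.]
```

>>> move_arm:
  series:
    - [[0,0.03,0,-0.04,-0.03,-0.4,0],[0,0,0,0,0,-0.2,0]]

```text
time_s: 15.18
tcp_pos: [0.6807, -0.0289, 0.1542]
ee_rot: [[0.004, -0.69, -0.724], [-0.001, -0.724, 0.69], [-1.0, -0.002, -0.004]]
wrist_force: [-0.1, -0.3, -0.3]
gripper_width: 0.007
```

```bash
python3 st.py
```

```text
t 15.175 tcp [ 0.6807 -0.0289  0.1542] grasp [ 0.6809 -0.029   0.1032] yaw_y -133.65 toolx [ 0.0042 -0.0011 -1.    ] F [-0.08 -0.34 -0.29] M [ 0.024  0.015 -0.037] w 0.007 j6 [ 11.  34.  -1.   0. -55.  35.]
```

Tips are 9 mm above the plunger. I'll press in steps.

>>> move_arm:
  series:
    - [[0,0.02,0,0,0,-0.15,0],[0,0,0,0,0,-0.1,0]]

```text
time_s: 15.42
tcp_pos: [0.6809, -0.0298, 0.1412]
ee_rot: [[0.004, -0.691, -0.723], [-0.001, -0.723, 0.691], [-1.0, -0.002, -0.004]]
wrist_force: [-2.7, 1.3, 3.2]
gripper_width: 0.008
```

```bash
python3 st.py
```

```text
t 15.425 tcp [ 0.6809 -0.0298  0.1412] grasp [ 0.6811 -0.0298  0.0902] yaw_y -133.68 toolx [ 0.004  -0.0011 -1.    ] F [-2.68  1.3   3.22] M [ 0.461  0.647 -0.014] w 0.008 j6 [ 11.  35.  -2.   0. -54.  35.]
```

>>> move_arm:
  series:
    - [[0,0.02,0,0,0.01,-0.1,0],[0,0,0,0,0,-0.06,0]]

```text
time_s: 15.68
tcp_pos: [0.681, -0.0297, 0.1341]
ee_rot: [[0.003, -0.69, -0.724], [-0.002, -0.724, 0.69], [-1.0, -0.0, -0.003]]
wrist_force: [-3.2, 1.3, 5.9]
gripper_width: -0.003
```

```bash
python3 st.py
```

```text
t 15.675 tcp [ 0.681  -0.0297  0.1341] grasp [ 0.6811 -0.0298  0.0831] yaw_y -133.65 toolx [ 0.0025 -0.0021 -1.    ] F [-3.19  1.27  5.86] M [ 0.453  1.083 -0.054] w -0.003 j6 [ 11.  35.  -2.   0. -53.  35.]
```

>>> move_arm:
  series:
    - [[0,0.01,0,0,0,-0.06,0]]

```text
time_s: 15.8
tcp_pos: [0.6811, -0.0297, 0.133]
ee_rot: [[0.002, -0.69, -0.724], [-0.003, -0.724, 0.69], [-1.0, 0.001, -0.003]]
wrist_force: [-6.4, 1.9, 17.1]
gripper_width: 0.006
```

```bash
python3 st.py
```

```text
t 15.8 tcp [ 0.6811 -0.0297  0.133 ] grasp [ 0.6812 -0.0298  0.082 ] yaw_y -133.6 toolx [ 0.0019 -0.0028 -1.    ] F [-6.43  1.93 17.14] M [ 0.636  2.061 -0.009] w 0.006 j6 [ 11.  35.  -2.   0. -53.  35.]
```

The plunger is at its stop: tip at 63 mm and the force jumped to 17 N. I'll release upward and move clear.

>>> move_arm:
  series:
    - [[0,0,0,0,0,0.2,0],[0,0,0,0,0,0.5,0],[0,0,0,0,0.2,0.7,0],[0,0,0,-0.3,0.8,0.5,0],[0,0,0,-0.3,0.8,0,0],[0,0,0,-0.3,0.8,0,0],[0,0,0,0,0,0,0]]

```text
time_s: 16.68
tcp_pos: [0.6275, 0.1308, 0.2527]
ee_rot: [[0.012, -0.691, -0.723], [0.002, -0.723, 0.691], [-1.0, -0.01, -0.007]]
wrist_force: [0.1, -0.8, -0.2]
gripper_width: 0.001
```

```bash
python3 st.py;  python3 - <<'E'
from h import *
for n in("side","top"):
    p,d=viewer.capture(n); np.savez(f"{n}9.npz",p=p,d=d); q=np.clip(p.astype(float)*1.7,0,255).astype(np.uint8); cv2.imwrite(f"pics/{n}_9.png",q[:,:,::-1])
    P=cloud(n,d); Z=P[...,2]
    m=(P[...,1]<.0)&(P[...,1]>-.06)&(Z>.055)&(Z<.09)&(P[...,0]>.64)&(P[...,0]<.72); print(n,"plunger z",np.median(P[m][:,2]).round(4))
    m=(P[...,1]<-.1)&(P[...,1]>-.45)&(Z>.14)&(Z<.165)&(P[...,0]>.3)&(P[...,0]<.7)
    q=P[m]; _,lab,cen=cv2.kmeans(q[:,:2].astype(np.float32),3,None,(3,50,1e-6),5,0)
    for k in range(3):
        s=q[lab[:,0]==k]; print("cap",((s.min(0)+s.max(0))/2).round(3),len(s))
E
python3 tilt.py 9
```

```text
t 16.675 tcp [0.6275 0.1308 0.2527] grasp [0.6281 0.131  0.2017] yaw_y -133.72 toolx [ 0.0122  0.0023 -0.9999] F [ 0.09 -0.78 -0.16] M [-0.005  0.03   0.008] w 0.001 j6 [ 26.  25.  -1.   0. -63.  20.]
side plunger z 0.0742
cap [ 0.431 -0.359  0.147] 103
cap [ 0.421 -0.223  0.147] 82
cap [ 0.555 -0.229  0.147] 84
top plunger z 0.0754
cap [ 0.557 -0.228  0.148] 100
cap [ 0.433 -0.357  0.147] 108
cap [ 0.425 -0.219  0.148] 104
side slope deg along x (up to wood +), across y: [-0.31 -0.72] z at c 0.1201 970 rms 0.0014 x range -0.043 0.138 y -0.022 0.023
top slope deg along x (up to wood +), across y: [-0.02 -1.17] z at c 0.1201 1067 rms 0.0017 x range -0.043 0.139 y -0.019 0.023
```

View pics/side_9.png

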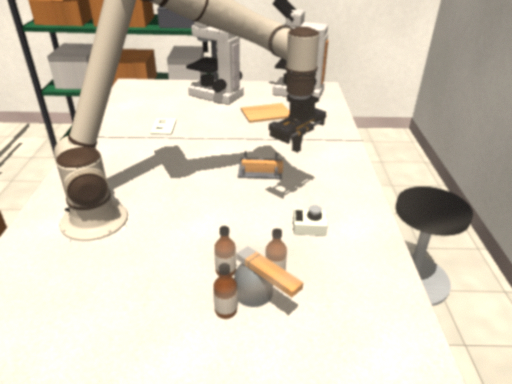

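View pics/top_9.png

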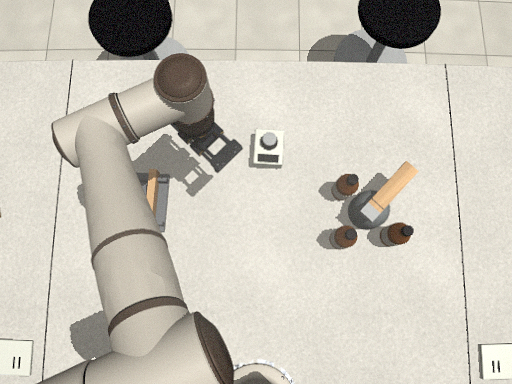

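The bar is on the dome, the bottles haven't moved, the plunger is back up at 75 mm and the spare is in the rack. The cross-tilt changed by about 0.4°, so I'll wait and check that the bar is still.

>>> move_arm:
  series:
    - [[0,0,0,0,0,0,0],[0,0,0,0,0,0,0],[0,0,0,0,0,0,0],[0,0,0,0,0,0,0],[0,0,0,0,0,0,0],[0,0,0,0,0,0,0],[0,0,0,0,0,0,0],[0,0,0,0,0,0,0]]

```text
time_s: 17.77
tcp_pos: [0.6295, 0.1245, 0.2512]
ee_rot: [[0.01, -0.698, -0.716], [0.001, -0.716, 0.698], [-1.0, -0.008, -0.007]]
wrist_force: [-0.2, 0.4, -0.0]
gripper_width: 0.004
```

```bash
python3 st.py
python3 - <<'E'
from h import *
from tilt import tilt
for i in range(8):
    tilt("top",viewer.capture("top")[1])
tilt("side",viewer.capture("side")[1])
E
```

```text
t 17.775 tcp [0.6295 0.1245 0.2512] grasp [0.63   0.1245 0.2002] yaw_y -134.24 toolx [ 1.040e-02  9.000e-04 -9.999e-01] F [-0.25  0.41 -0.04] M [ 0.052 -0.045  0.002] w 0.004 j6 [ 26.  25.  -1.   0. -63.  20.]
top slope deg along x (up to wood +), across y: [-0.02 -1.97] z at c 0.1202 1071 rms 0.0017 x range -0.043 0.139 y -0.019 0.023
top slope deg along x (up to wood +), across y: [-0.09 -1.23] z at c 0.1202 1071 rms 0.0017 x range -0.042 0.139 y -0.019 0.023
top slope deg along x (up to wood +), across y: [-0.14 -1.19] z at c 0.1203 1062 rms 0.0017 x range -0.043 0.139 y -0.019 0.023
top slope deg along x (up to wood +), across y: [-0.25 -1.6 ] z at c 0.1204 1060 rms 0.0017 x range -0.043 0.139 y -0.019 0.023
top slope deg along x (up to wood +), across y: [-0.07 -1.94] z at c 0.1202 1070 rms 0.0017 x range -0.043 0.139 y -0.019 0.023
top slope deg along x (up to wood +), across y: [-0.24 -1.08] z at c 0.1204 1066 rms 0.0018 x range -0.043 0.14 y -0.019 0.023
top slope deg along x (up to wood +), across y: [-0.07 -1.38] z at c 0.1203 1059 rms 0.0017 x range -0.043 0.139 y -0.019 0.023
top slope deg along x (up to wood +), across y: [-0.03 -1.43] z at c 0.1202 1072 rms 0.0017 x range -0.043 0.139 y -0.019 0.023
side slope deg along x (up to wood +), across y: [-0.31 -0.57] z at c 0.1201 970 rms 0.0015 x range -0.044 0.139 y -0.022 0.022
```

The readings scatter only at noise level, so the bar is still. Handing in.

```bash
python3 -c "
from station import r
print(r.finish_job()); print(r.sense()['time_s'])"
```

```text
the job is handed in; nothing more can be done
None
the job is handed in; nothing more can be done
```

I balanced the steel-ended bar flat on the dome, then pressed the bench timer's plunger to its stop and let it spring back. The job was handed in at about 18 s of the 72 s allowed.

**How it was done:** I took the bar out of the rack, stood it on edge on the clear bench and pushed it over flat. I then regrasped it across its breadth and set it down with the dark line over the dome, steel end toward `bottle_b` and wooden end over the open side.

**Last checks:**
- **Level:** the bar tilts about 0.1–0.3° along its length. Across it the two cameras disagree slightly: about 1.5° from the top and 0.6° from the side.
- **Still:** eight successive top-camera readings varied by about 0.9° across the bar, with no trend. I took that as depth noise.
- **Touching only the dome:** the bar's top face is at 120 mm, as expected, and the bar is clear of all three bottles. Their caps are within about 2 mm of where they started, which is within measuring error.
- **Timer:** at the stop the fingertips were at 63 mm with 17 N on the wrist. The plunger is back up at about 75 mm.
- **Other bar and arm:** the spare bar is still in the rack, and the arm is touching nothing.

**Weak points:**
- Setting the bar down on the bench briefly read 40 N at the wrist, through the held bar. That is well under the 120 N wrist limit, and the arm and gripper body touched nothing.
- The two cameras differed by 2–3 mm in x, so I placed the bar using the average.

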